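# Fry basket onto the drain bar under the warming lamp

### The arm

A 6-joint arm with a two-finger parallel gripper is mounted at the origin on a cart in front of the work surface, level with it; the furniture and walls round the work are solid. World frame = base frame: x ahead of the robot, y to its left, z up, the work surface at z = 0. Lengths are in m, angles in degrees, forces in N, time in s.
With the tool pointing down it reaches from about 0.25 to 0.725 m from the base axis. Payload 9.7 kg.
Tool frame: the origin (TCP) lies midway between the tips of the shut fingers; the grasp point (between the pads) lies 19 mm behind it; x points along the fingers, y is the direction in which the jaws open and shut, and the axes are right-handed (so a half turn about x gives the same grasp; the last joint's range is limited). The gripper opens to 85 mm and grips with 20 to 120 N. Pads are 22 mm wide; open, the fingers measure 114 mm over their backs; the gripper's body (76 mm by 85 mm) begins 54 mm behind the grasp point. The pads swing forward as they close: fully open they stand 13 mm farther back than shut.
Start: joints at [-71.562, 4.979, 10.078, 95.1, 0, 90], TCP at [0.174, -0.522, 0.231] pointing down, gripper open.
Joint ranges: [-179.16, 179.16], [-48.56, 103.87], [-65.8, 70.77], [-126.05, 130.52], [-82.76, 87.17], [-180, 180]. Speed limits (degrees/s): [127.2, 127.2, 147.25, 180, 180, 180].

### API

Orientations are given as [roll, pitch, yaw] about the fixed x, y, z axes, in that order (R = Rz(yaw) Ry(pitch) Rx(roll)).
In Python, from cell import manip gives the robot as it stands. The module is installed in compiled form; this text tells all that it offers.
- The arm moves only by the tool step_arm, never from a script. Its argument "motion" is a list of rows, each a list of 5 numbers: the shift along the tool's x, y, z in mm, then the turn about the tool's x in degrees, then the opening, from 0 (shut) to 1 (fully open). In form: [[dx, dy, dz, twist, jaw], ...]. A call has 1 to 12 rows; each row shifts and turns the commanded pose from where the row before left it, along the tool's axes as they then stand; what a row does not reach is not made up. A row lasts 1/8 s, in which the tool goes at most 62.5 mm and 10.7 degrees, less where a joint would pass 70% of its speed; a pose out of reach is approached as far as the arm can. A call with a gripper value outside its range is refused whole. The fingers move at their own pace and stop on an object; "force" is the grip in N (left out, the last holds). Time passes only in rows, so rows that do not move let the fingers close. It gives the time, the measured TCP pose, the force and the opening at its end, in the units of the state.
- manip.read_state(): the state, without advancing time (a new reading comes with each control period).
- manip.get_image(name): name is "scene" or "top" or "wrist"; returns (picture, depth): 480x640x3 uint8, red, green, blue; 480x640 float32, m along the optical axis (not along the pixel's ray), 0 where there is no reading.
- manip.calibration(name): a dict with "fx", "fy", "cx", "cy" (pixels), "origin" and "rotation" of the camera in the world; the wrist camera has in their place "tool_from_camera" (4x4, takes a point from camera to tool coordinates, whose origin is the TCP and whose axes are the tool frame's). Camera axes: x right, y up, looking along -z (the intrinsics and any distortion apply to the point x, -y, -z); pixel columns grow to the right and rows downward; lengths in m; the calibration is good to about 2 mm. The wrist camera is an equidistant fisheye: a pixel r from the principal point sees the ray r / f radians off the axis. A picture is of the moment at which its call begins: read the wrist's pose just before it. calibration takes no time and is no camera call.
- manip.job_done(): hands the job in, once; it reports no verdict.
The state is a dict: "clock": time; "q": joint angles; "joint_velocities": joint speeds; "effort": joint torques, N m; "tcp_pos": TCP position; "tcp_rot": TCP orientation; "contact_force": force on the tool from outside, world axes, zero at the start; "ft_torque": the same for the moment, N m; "gripper_width": finger opening in m.
Only numpy, scipy, OpenCV 4.12 (cv2) and the standard library are available. Lean on these libraries where they do the work, as an engineer would, in place of code of your own. Each camera call takes 0.05 s, during which the arm holds its last target. There are 200 camera calls.

### The job

Set up the fry station for service: hang the little wire fry basket by its rear hooks on the upper bar of the drain stand, going in at the right-hand end where the splash lip is cut away, and slide it left along the bar, under the lip, until it hangs centred over the drip pan. Then swing the warming lamp round so that it is centred over the basket. Leave the pan and the things round about where they are.

Things in the scene. Friction and masses are not known exactly. Their poses are not given: they have to be found in the camera images.
- fry_basket: small wire-mesh fry basket with red handle, about 0.2 kg, open on top, 110 mm along x, 100 mm along y, 75 mm deep; starts standing on the worktop. Origin: centre of its underside; x points from the handle to the hooks, z up. Hung, it leans some 6 degrees front down, its origin then near x = -69, z = 125 mm of the stand
- grip (a point): point on the basket's red handle, a bar 15 mm wide (y) and 18 mm high, level with the rim: basket x = -95, y = 0, z = 66 mm. The handle runs along x from -71 to -163 mm; the front wall is at x = -55 mm. Axes as the basket's
- hook (a point): where the bar's axis lies in the hooks when hung (basket x = +69, y = 0, z = +75 mm; axes as the basket's). Two 5 mm wire hooks at y = +-35 mm behind the rear wall (x = +55 mm): mouth open downward, 19 mm wide (x = +55 to +74 mm), roof z = 80, top z = 85 mm; prongs end at z = 54 mm, lean back to x = +82 mm and are tied by a wire
- drain_stand: fixed stainless drain stand, 400 mm wide along y, front to its -x. Origin: on the worktop under the middle of the hanging bar; z up. Upright back panel at x = +28 mm. Rest bar, 10 mm thick, along y at x = -2, z = 137 mm: the hung basket's rear wall leans on it. Foot sheet 5 mm high, forward to x = -160 mm
- bar (a point): middle of the hanging bar's axis (stand x = 0, y = 0, z = 200 mm; axes as the stand's). The bar is 10 mm thick and runs along y from -190 to +190 mm between two end cheeks (x = -15 to +31 mm, top z = 219 mm). Hooks glide on it when pushed on the basket's side wall near the bar; pushed far out at the handle they bind
- cutaway (a point): point on the bar's axis in the middle of the cut-away where hooks go on (stand y = -122 mm). There, y = -190 to -60 mm, lip and panel are cut away (panel top z = 170 mm). From y = -60 to +190 mm the splash lip covers the bar from the panel to x = -15 mm, underside z = 220, top 225 mm: no hook can go on or off there
- drip_pan: loose open steel pan, 150 mm along the stand's x, 136 mm along y, 36 mm high, on the stand's foot sheet below the lip-covered part of the bar. Origin: centre of its underside; axes as the stand's. The mark: the basket's middle must hang over the pan's middle, along the bar
- lamp_arm (a joint): angle of the lamp's swing arm about its upright post behind the panel: 0 = arm straight forward over the bar (to the stand's -x), positive = swung to the left (stand's +y); from -0.6 to 1.45. Stiff: stays where left
- lamp_hinge (a point): point on the lamp post's axis (stand x = +46, y = +50, z = 308 mm)
- lamp_head (a point): centre of the lower rim of the copper lamp shade (88 mm wide, z = 252 to 294 mm), 125 mm from the hinge axis; the arm tube runs above it up to z = 327 mm
- lamp_handle (a point): middle of the black handle on the outer side of the shade, a level bar 16 mm thick that points away from the hinge, 189 to 217 mm from the hinge axis (this point: 205 mm), z = 262 mm
- salt_shaker: salt shaker, 44 mm across, 90 mm high, a bystander; origin at the centre of its foot
- ramekin: white ramekin, 69 mm across, 38 mm high, a bystander; origin at the centre of its foot
- tongs: steel tongs, 330 mm long, lying on the worktop to the left, a bystander; origin under the middle
- tin: small tin, 58 mm across, 72 mm high, a bystander; origin at the centre of its foot

How it is judged:
By the outcome, as a careful person would: the job done as asked, in the order asked, and still so for the second after the job is handed in, with the robot touching nothing.
It also fails if it takes over 72 s, if anything falls off the work surface, if the arm or the gripper's body presses on something with over 40 N, if the wrist force passes 120 N, or if a joint passes its speed limit or range.

## Working session

There is one attempt and no reset: what is moved stays moved. The work goes in short steps, Python scripts to look and compute and a tool call to move; the robot and the scene stay as the last step left them, time stands still between calls to the robot, and variables do not carry over. Pictures are saved under pics/ and viewed, about 8 in all and at most 12, crops included, and the job is handed in when it is done.

Besides the shell and the picture viewer there is one more tool, called after ">>>" as a command line: name --pt "numbers of a row" for each row, then --argument value for the rest. step_arm: Moves the arm, as the interface text tells. Its arguments: {"type":"object","properties":{"motion":{"type":"array"},"force":{"type":"number"}},"required":["motion"]}

```bash
mkdir -p pics; cat > h.py <<'E'
import numpy as np, cv2
from cell import manip
from scipy.spatial.transform import Rotation as R
def snap(n,f):
    p,d=manip.get_image(n); cv2.imwrite(f'pics/{f}.png',p[:,:,::-1]); np.save(f'pics/{f}.npy',d); return p,d
def unproj(n,d):
    c=manip.calibration(n); v,u=np.mgrid[0:480,0:640]
    P=np.stack([(u-c['cx'])/c['fx']*d,-(v-c['cy'])/c['fy']*d,-d],-1)
    return P@np.array(c['rotation']).T+np.array(c['origin'])
E
python3 - <<'E'
from h import *
print(manip.read_state())
for n in('scene','top'): snap(n,n+'0'); print(n,manip.calibration(n))
print(manip.calibration('wrist'))
E
```

```text
{'clock': 0.0, 'q': array([-7.15634464e+01,  5.00995320e+00,  1.00343006e+01,  9.50974371e+01,
       -3.42022257e-04,  9.00025806e+01]), 'joint_velocities': array([-0.04734428,  0.04912322, -0.05742578, -0.03240139,  0.00025472,
        0.00524946]), 'effort': array([-4.04311795e-04, -5.20390284e+01,  4.64799392e+01,  1.63260510e-02,
       -1.04722099e-04,  2.57082070e-05]), 'tcp_pos': array([ 0.17387   , -0.52156669,  0.23059268]), 'tcp_rot': array([-89.72930678,  89.92690948, 108.70466647]), 'contact_force': array([ 0.84529001, -0.25728398,  0.9703618 ]), 'ft_torque': array([ 0.00585186, -0.02378186,  0.01069803]), 'gripper_width': 0.0852208627786306}
scene {'fx': 447.17758114920696, 'fy': 447.17758114920696, 'cx': 324.2910476087031, 'cy': 232.91109490194097, 'origin': array([-0.25129112,  0.69137668,  0.73252415]), 'rotation': array([  61.51274658,   -0.81316362, -131.65351289])}
top {'fx': 523.2744642251919, 'fy': 523.2744642251919, 'cx': 322.49356769033375, 'cy': 243.79155220090266, 'origin': array([0.26695875, 0.11026865, 1.50641584]), 'rotation': array([  11.46973925,   -0.32268054, -111.08866052])}
{'fx': 371.64829954431775, 'fy': 371.64829954431775, 'cx': 320.696842904766, 'cy': 245.30520916230878, 'tool_from_camera': array([[-6.88658757e-04,  3.03461613e-01, -9.52843416e-01,
        -1.44234755e-01],
       [ 9.99999145e-01, -8.50091365e-04, -9.93477259e-04,
         8.40826078e-04],
       [-1.11148617e-03, -9.52843286e-01, -3.03460768e-01,
        -7.71913391e-02],
       [ 0.00000000e+00,  0.00000000e+00,  0.00000000e+00,
         1.00000000e+00]])}
```

View pics/top0.png

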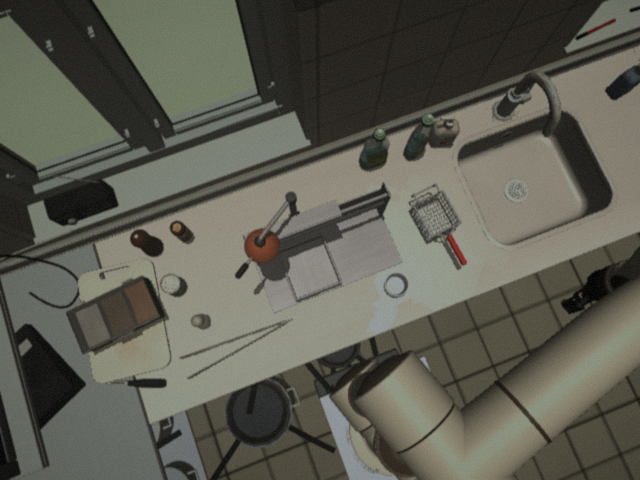

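View pics/scene0.png

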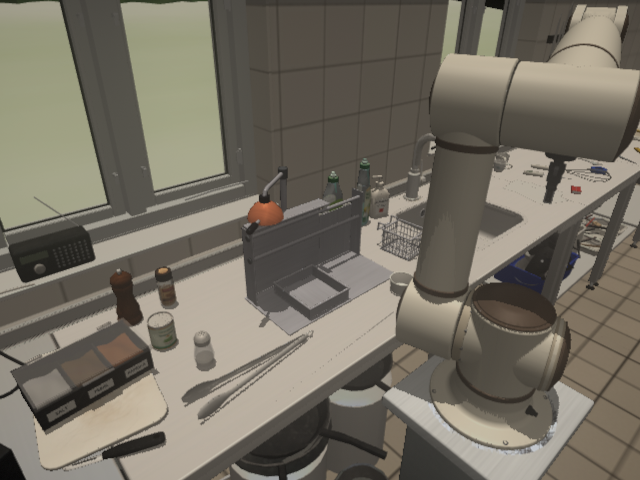

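The top view shows the stand (cheek at 385,200; pan 317,270), the basket (435,215) with its handle end at (460,262), and the lamp (262,245) swung to the left. Next I'll enlarge this area and overlay the depth.

```bash
cat >> h.py <<'E'
def unproj(n,d):
    c=manip.calibration(n); v,u=np.mgrid[0:480,0:640]
    P=np.stack([(u-c['cx'])/c['fx']*d,-(v-c['cy'])/c['fy']*d,-d],-1)
    return P@R.from_euler('xyz',c['rotation'],degrees=True).as_matrix().T+np.array(c['origin'])
E
python3 - <<'E'
from h import *
d=np.load('pics/top0.npy'); P=unproj('top',d); np.save('pics/P.npy',P)
for u,v in [(385,200),(262,245),(460,262),(450,240),(435,215),(317,270),(396,286),(560,340-200),(300,215),(330,210)]: print((u,v),P[v,u].round(3))
im=cv2.imread('pics/top0.png')[170:320,230:480]
im=cv2.resize(im,None,fx=3.2,fy=3.2,interpolation=cv2.INTER_CUBIC); im=cv2.convertScaleAbs(im,alpha=1.3,beta=15)
cv2.imwrite('pics/crop0.png',im)
# bar-height points
z=P[...,2]
for lo,hi in[(.16,.175),(.195,.208),(.21,.222),(.222,.23)]:
  m=(z>lo)&(z<hi)&(P[...,0]>.3)&(P[...,0]<.9)&(abs(P[...,1])<.5)
  v,u=np.nonzero(m); print(lo,m.sum(), u.min() if m.any() else 0,u.max() if m.any() else 0,v.min() if m.any() else 0,v.max() if m.any() else 0)
E
```

```text
(385, 200) [ 0.571 -0.195  0.157]
(262, 245) [0.54  0.149 0.307]
(460, 262) [ 0.35  -0.342  0.066]
(450, 240) [ 0.417 -0.34   0.072]
(435, 215) [ 0.509 -0.348  0.01 ]
(317, 270) [0.482 0.035 0.002]
(396, 286) [ 0.356 -0.161  0.004]
(560, 140) [ 0.613 -0.868 -0.104]
(300, 215) [0.598 0.036 0.218]
(330, 210) [ 0.582 -0.04   0.221]
0.16 637 107 453 81 216
0.195 740 97 456 75 237
0.21 1177 95 457 72 241
0.222 891 93 457 71 238
```

View pics/crop0.png

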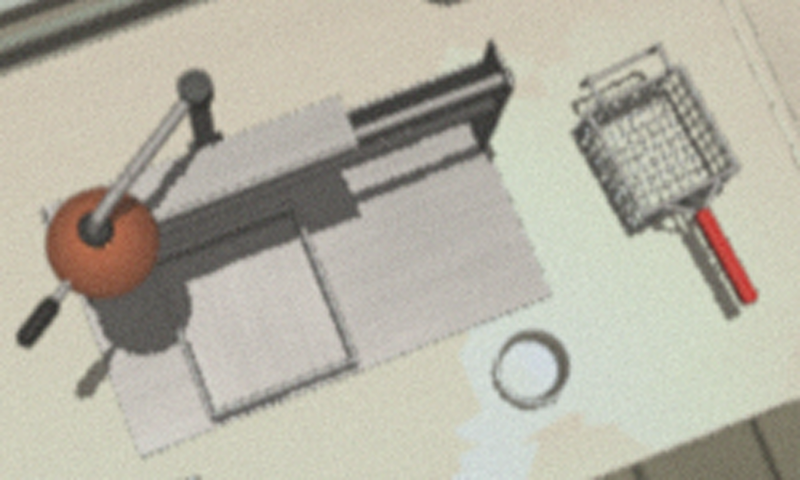

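```bash
cat >> h.py <<'E'
def ray(n,u,v,z):
    c=manip.calibration(n); k=R.from_euler('xyz',c['rotation'],degrees=True).as_matrix()@np.array([(u-c['cx'])/c['fx'],-(v-c['cy'])/c['fy'],-1]); o=np.array(c['origin'])
    return o+k*(z-o[2])/k[2]
E
python3 - <<'E'
from h import *
f=lambda x,y,z:(ray('top',230+(x-1)/3.2,170+(y-1)/3.2,z)*1000).round(1)
for n,x,y,z in [('footFR',550,297,.005),('footFL',143,455,.005),('lipFR',358,146,.225),('lipBR',340,97,.225),('bar a',356,132,.205),('bar b',497,80,.205),('cheek',512,88,.219),('panFR',353,363,.041),('panFL',215,418,.041),('panRR',298,212,.041),('post',195,82,.327),('head',97,230,.3),('handle tip',25,340,.27),('handle in',52,303,.27),
 ('hook wireL',585,85,.054),('wireR',662,47,.054),('basket RL',577,132,.075),('RR',680,68,.075),('FR',738,165,.075),('FL',635,232,.075),('h tip',750,300,.075),('h start',700,212,.075),('hookroofL',578,105,.085),('hookroofR',640,75,.085)]: print(n,f(x,y,z))
# verify depth systematic: foot, worktop
P=np.load('pics/P.npy')
print(np.median(P[290:300,430:450,2]),np.median(P[250:265,360:380,2]))
# lip points
m=(P[...,2]>.215)&(P[...,2]<.235)&(P[...,0]>.54)&(P[...,0]<.66)&(P[...,1]>-.1)&(P[...,1]<.2)
q=P[m]; print(len(q),np.median(q[:,2]))
m=(P[...,2]>.05)&(P[...,2]<.095)&(P[...,0]>.3)&(P[...,0]<.5)&(P[...,1]>-.45)&(P[...,1]<-.28)
pic=cv2.imread('pics/top0.png')
red=(pic[...,2]>130)&(pic[...,1]<80)
q=P[red&m];print('red',len(q),np.median(q,axis=0),q.min(0),q.max(0))
c=q[:,:2].mean(0);w,v=np.linalg.eigh(np.cov((q[:,:2]-c).T));print('axis',np.degrees(np.arctan2(*v[::-1,1])))
E
```

```text
footFR [ 413.8 -202.     5. ]
footFL [412.6 192.1   5. ]
lipFR [558.2 -61.4 225. ]
lipBR [600.7 -62.8 225. ]
bar a [574.1 -66.9 205. ]
bar b [ 573.7 -189.3  205. ]
cheek [ 559.9 -194.7  219. ]
panFR [418.3  -9.8  41. ]
panFL [416.7 120.4  41. ]
panRR [562.5 -13.5  41. ]
post [622.8  46.  327. ]
head [550.7 151.2 300. ]
handle tip [498.3 230.3 270. ]
handle in [517.3 202.4 270. ]
hook wireL [ 576.4 -296.5   54. ]
wireR [ 584.4 -375.8   54. ]
basket RL [ 534.7 -267.1   75. ]
RR [ 556.1 -375.9   75. ]
FR [ 456.1 -387.9   75. ]
FL [ 433.4 -279.1   75. ]
h tip [ 342.2 -348.4   75. ]
h start [ 429.3 -339.5   75. ]
hookroofL [ 555.2 -274.9   85. ]
hookroofR [ 560.9 -336.9   85. ]
-0.0012033136330932281 0.0037814887197530345
1234 0.22216815235459186
red 101 [ 0.3858907  -0.3474786   0.07387435] [ 0.34348587 -0.35680991  0.06592935] [ 0.42787691 -0.33785573  0.08295114]
axis -174.4740808765192
```

```bash
cat >> h.py <<'E'
def tool():
    s=manip.read_state(); return s, R.from_euler('xyz',s['tcp_rot'],degrees=True).as_matrix(), np.array(s['tcp_pos'])
def go(target,yaw=None):
    """tool-axes shift (mm) to world target, and twist so that tool y lies along yaw (mod 180)"""
    s,M,p=tool(); d=M.T@(np.array(target)-p)*1000
    print('t',round(s['clock'],2),'p',(p*1000).round(1),'shift before twist',d.round(1))
    y=np.degrees(np.arctan2(M[1,1],M[0,1])); print('tool y yaw',y.round(2),'tool z',M[:,2].round(3),'F',s['contact_force'].round(1),'w',s['gripper_width'].round(4),'q',s['q'].round(0))
    if yaw is not None:
        for k in (0,180):
            e=(yaw+k-y+180)%360-180; print('dyaw',e.round(2),'-> twist',(-e).round(2))
E
python3 -c "
from h import *
go([.40,-.335,.15],96)"
```

```text
t 0.1 p [ 173.9 -521.6  230.6] shift before twist [  80.8 -105.4 -273.5]Traceback (most recent call last):
  File "<string>", line 3, in <module>
    go([.40,-.335,.15],96)
    ~~^^^^^^^^^^^^^^^^^^^^
  File "h.py", line 23, in go
    y=np.degrees(np.arctan2(M[1,1],M[0,1])); print('tool y yaw',y.round(2),'tool z',M[:,2].round(3),'F',s['contact_force'].round(1),'w',s['gripper_width'].round(4),'q',s['q'].round(0))
                                                                                                                                        ^^^^^^^^^^^^^^^^^^^^^^^^
AttributeError: 'float' object has no attribute 'round'
```

```bash
sed -i "s/s\['gripper_width'\].round(4)/round(s['gripper_width'],4)/" h.py
python3 -c "
from h import *
go([.40,-.335,.15],96)"
```

```text
t 0.1 p [ 173.9 -521.6  230.6] shift before twist [  80.8 -105.4 -273.5]
tool y yaw -71.56 tool z [-0.949 -0.316 -0.   ] F [ 0.4 -1.2 -0.2] w 0.0857 q [-72.   5.  10.  95.   0.  90.]
dyaw 167.56 -> twist -167.56
dyaw -12.44 -> twist 12.44
```

>>> step_arm --pt "0 0 0 6.2 1" --pt "0 0 0 6.2 1" --pt "13 -27 -40.7 0 1" --pt "13 -27 -40.7 0 1" --pt "13 -27 -40.7 0 1" --pt "13 -27 -40.7 0 1" --pt "13 -27 -40.7 0 1" --pt "13 -27 -40.7 0 1" --pt "0 0 0 0 1" --pt "0 0 0 0 1"

```text
clock: 1.35
tcp_pos: [0.3995, -0.335, 0.1532]
tcp_rot: [-14.3, 90.0, 171.8]
contact_force: [-0.7, -0.8, -0.9]
gripper_width: 0.0855
```

```bash
cat >> h.py <<'E'
def wray(u,v,T,z):
    M,p=T; c=manip.calibration('wrist'); a=np.array([(u-c['cx']),(v-c['cy'])]); r=np.hypot(*a); th=r/c['fx']
    k=np.array([np.sin(th)*a[0]/r,-np.sin(th)*a[1]/r,-np.cos(th)]); t=c['tool_from_camera']
    k=M@t[:3,:3]@k; o=M@t[:3,3]+p
    return o+k*(z-o[2])/k[2]
E
python3 - <<'E'
from h import *
go([.40,-.335,.15],96)
s,M,p=tool(); np.savez('pics/w1T.npz',M=M,p=p); snap('wrist','w1')
E
```

```text
t 1.35 p [ 399.5 -335.   153.2] shift before twist [ 3.2  0.  -0.5]
tool y yaw -83.93 tool z [-0.994 -0.106  0.001] F [-0.7 -0.8 -0.9] w 0.0855 q [-40.   0.  -4.  86.  -0. 134.]
dyaw 179.93 -> twist -179.93
dyaw -0.07 -> twist 0.07
```

View pics/w1.png

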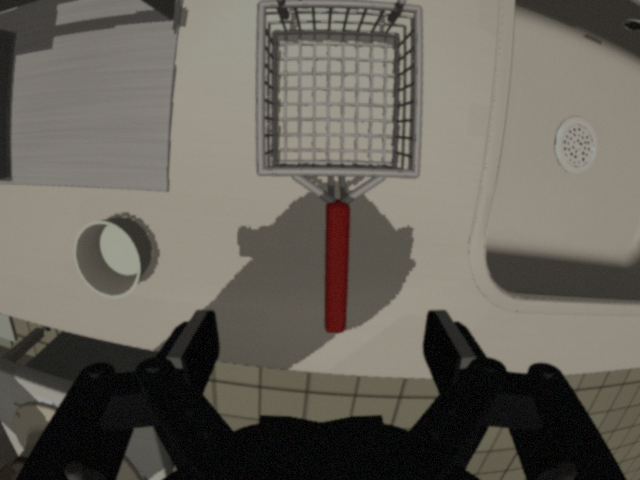

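The wrist picture shows the handle running from (338,202) to (335,331) and the rim corners at about (258,172), (419,174), (259,5) and (421,5). I'll triangulate these with the top view.

```bash
python3 - <<'E'
from h import *
t=np.load('pics/w1T.npz'); T=(t['M'],t['p'])
pts=dict(hstart=(338,202,700,212),htip=(335,331,750,300),FL=(258,175,635,232),FR=(420,176,738,165),RL=(259,4,577,132),RR=(421,5,680,68))
for n,(u,v,x,y) in pts.items():
    w=[wray(u,v,T,z) for z in(.06,.09)]; q=[ray('top',230+(x-1)/3.2,170+(y-1)/3.2,z) for z in(.06,.09)]
    dw=w[1]-w[0]; dq=q[1]-q[0]
    s=np.linalg.lstsq(np.c_[dw,-dq],q[0]-w[0],rcond=None)[0]
    a,b=w[0]+s[0]*dw,q[0]+s[1]*dq
    print(n,'tri',(a*1000).round(1),(b*1000).round(1),'w@75',(wray(u,v,T,.075)*1000).round(1))
E
```

```text
hstart tri [ 431.6 -344.1   58.4] [ 431.2 -344.6   58.5] w@75 [ 434.8 -343.    75. ]
htip tri [ 341.9 -352.6   69.1] [ 342.6 -350.5   68.5] w@75 [ 345.4 -351.9   75. ]
FL tri [ 441.4 -287.1   37.5] [ 437.7 -289.3   37.6] w@75 [ 446.5 -293.    75. ]
FR tri [ 456.4 -393.2   68. ] [ 457.2 -390.6   67.2] w@75 [ 457.  -391.3   75. ]
RL tri [ 558.2 -279.3   58.2] [ 538.9 -272.9   52.9] w@75 [ 552.5 -282.7   75. ]
RR tri [ 554.4 -373.6  100.6] [ 551.4 -368.1   98.2] w@75 [ 564.6 -379.5   75. ]
```

>>> step_arm --pt "0 11.8 -7.3 0 1" --pt "35 0 0 0 1" --pt "35 0 0 0 1" --pt "25 0 0 0 1" --pt "11 0 0 0 1" --pt "0 0 0 0 1" --pt "0 0 0 0 0" --pt "0 0 0 0 0" --pt "0 0 0 0 0" --pt "0 0 0 0 0" --pt "0 0 0 0 0" --pt "0 0 0 0 0" --force 80

```text
clock: 2.9
tcp_pos: [0.4084, -0.3459, 0.0477]
tcp_rot: [149.9, 90.0, -24.1]
contact_force: [-1.3, 1.6, 4.7]
gripper_width: 0.0135
```

>>> step_arm --pt "-10 0 0 0 0" --pt "-40 0 0 0 0" --pt "-45 0 0 0 0" --pt "-45 0 0 0 0" --pt "-45 0 0 6 0" --pt "0 -20 10 0 0" --pt "0 -45 10 0 0" --pt "0 -45 10 0 0" --pt "0 -45 8 0 0" --pt "0 -45 0 0 0" --pt "0 -21 0 0 0" --pt "0 0 0 0 0"

```text
clock: 4.4
tcp_pos: [0.3699, -0.1239, 0.2326]
tcp_rot: [144.9, 90.0, -34.9]
contact_force: [0.5, 0.0, -2.6]
gripper_width: 0.0139
```

```bash
python3 - <<'E'
from h import *
go([.409,-.124,.215],90)
s,M,p=tool(); np.savez('pics/w2T.npz',M=M,p=p); snap('wrist','w2'); snap('top','top2')
E
```

```text
t 4.4 p [ 369.9 -123.9  232.6] shift before twist [ 17.6   0.2 -39.1]
tool y yaw -89.83 tool z [-1.    -0.003 -0.   ] F [ 0.5  0.  -2.6] w 0.0139 q [-19. -17. -10.  97.  -0. 161.]
dyaw 179.83 -> twist -179.83
dyaw -0.17 -> twist 0.17
```

View pics/w2.png

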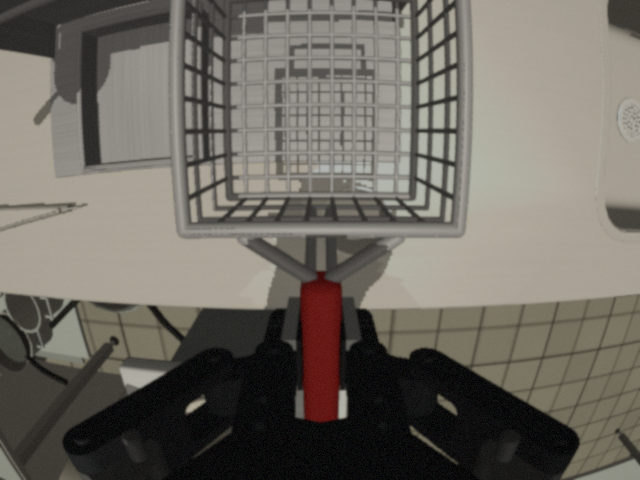

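The wrist picture shows the basket held level with its rim edge at v≈230, but the hooks are out of view. I'll check them in an enlarged top crop.

```bash
python3 - <<'E'
import cv2
im=cv2.imread('pics/top2.png')[170:290,310:460]
im=cv2.resize(im,None,fx=5,fy=5,interpolation=cv2.INTER_CUBIC); cv2.imwrite('pics/crop2.png',cv2.convertScaleAbs(im,alpha=1.4,beta=15))
E
```

```text
(no output)
```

View pics/crop2.png

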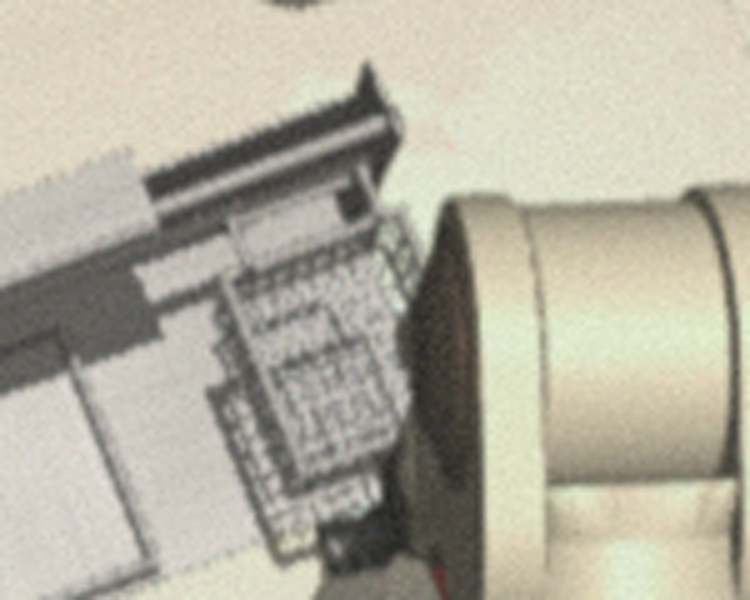

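The crop shows the tie wire from about (235,222) to (360,168), the rear rim from (228,283) to (400,213), and the bar's top line from (160,210) to (385,122).

```bash
python3 - <<'E'
from h import *
f=lambda x,y,z:(ray('top',310+(x-2)/5,170+(y-2)/5,z)*1000).round(1)
for n,x,y,z in [('tieL',235,222,.240),('tieR',358,168,.240),('rimL',228,283,.261),('rimR',400,213,.261),('barL',160,209,.205),('barR',385,121,.205),('lipFR',158,228,.225),('lipBR',135,152,.225),('rimFL',298,490,.261),('hookL bot',250,265,.27),('hookRbot',375,215,.27)]: print(n,f(x,y,z))
t=np.load('pics/w2T.npz'); T=(t['M'],t['p'])
for u,v in[(182,232),(466,232)]: print((wray(u,v,T,.261)*1000).round(1))
for u,v in [(97,168),(97,30)]: print('pan R',(wray(u,v,T,.041)*1000).round(1))
E
```

```text
tieL [544.5 -95.8 240. ]
tieR [ 548.3 -163.8  240. ]
rimL [512.5 -77.7 261. ]
rimR [ 515.  -169.9  261. ]
barL [572.4 -68.  205. ]
barR [ 574.4 -194.1  205. ]
lipFR [558.8 -60.7 225. ]
lipBR [600.1 -64.4 225. ]
rimFL [405.3 -71.1 261. ]
hookL bot [515.2 -89.7 270. ]
hookRbot [ 516.6 -156.   270. ]
[415.1 -77.8 261. ]
[ 415.5 -174.4  261. ]
pan R [422.6 103.6  41. ]
pan R [567.5 101.   41. ]
```

>>> step_arm --pt "0 0 -20 0 0" --pt "0 0 -22 0 0" --pt "0 0 0 0 0" --pt "15 0 0 0 0" --pt "15 0 0 0 0" --pt "10 0 0 0 0" --pt "5 0 0 0 0" --pt "0 0 0 0 0"

```text
clock: 5.5
tcp_pos: [0.4119, -0.1249, 0.1871]
tcp_rot: [-18.1, 90.0, 161.9]
contact_force: [0.1, -0.3, -2.3]
gripper_width: 0.0136
```

```bash
python3 - <<'E'
from h import *
go([.412,-.124,.18],90); snap('scene','s3'); snap('top','top3')
a=cv2.imread('pics/s3.png')[160:310,230:430]; b=cv2.imread('pics/top3.png')[170:290,310:430]
a=cv2.resize(a,(600,450),interpolation=cv2.INTER_CUBIC); b=cv2.resize(b,(600,600),interpolation=cv2.INTER_CUBIC)
a=cv2.convertScaleAbs(a,alpha=1.5,beta=20);cv2.imwrite('pics/crop3.png',a); cv2.imwrite('pics/crop3b.png',cv2.convertScaleAbs(b,alpha=1.4,beta=15))
E
```

```text
t 5.5 p [ 411.9 -124.9  187.1] shift before twist [ 7.1 -0.9 -0.1]
tool y yaw -89.96 tool z [-1.    -0.001  0.   ] F [ 0.1 -0.3 -2.3] w 0.0136 q [-17. -12. -11.  91.   0. 163.]
dyaw 179.96 -> twist -179.96
dyaw -0.04 -> twist 0.04
```

View pics/crop3b.png

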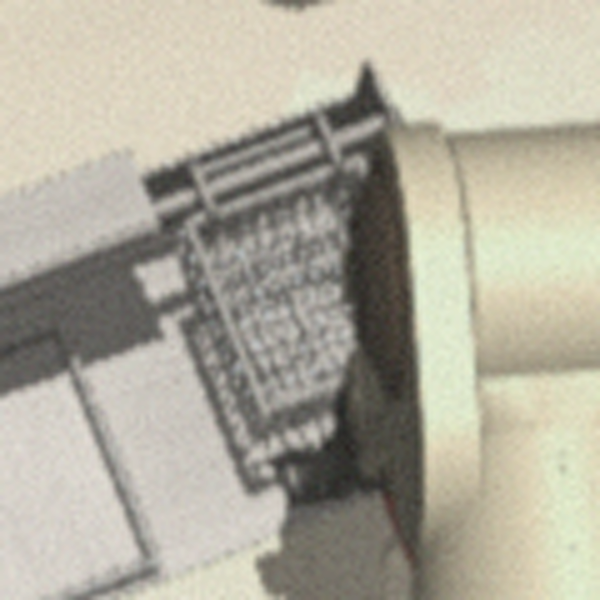

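The bar sits between the rear rim and the tie wire, with both hooks over it and no contact so far. I'll lower until they seat.

>>> step_arm --pt "8 0 0 0 0" --pt "3 0 0 0 0" --pt "2 0 0 0 0" --pt "1 0 0 0 0" --pt "0 0 0 0 0"

```text
clock: 6.22
tcp_pos: [0.4121, -0.1249, 0.1734]
tcp_rot: [175.4, 90.0, -4.5]
contact_force: [0.4, 0.7, -1.4]
gripper_width: 0.0137
```

>>> step_arm --pt "0 0 0 0 0" --pt "3 0 0 0 0" --pt "3 0 0 0 0" --pt "3 0 0 0 0" --pt "3 0 0 0 0" --pt "0 0 0 0 0" --force 20

```text
clock: 6.98
tcp_pos: [0.4121, -0.125, 0.1612]
tcp_rot: [138.5, 90.0, -41.5]
contact_force: [-0.1, 0.3, 4.1]
gripper_width: 0.0137
```

>>> step_arm --pt "3 0 0 0 0" --pt "2 0 0 0 0" --pt "0 0 0 0 0" --pt "0 0 0 0 0.3" --pt "0 0 0 0 0.6" --pt "0 0 0 0 0.8" --pt "0 0 0 0 0.8" --pt "-20 0 0 0 0.8" --pt "-45 0 0 0 0.8" --pt "-50 0 0 0 0.8" --pt "-15 0 0 0 0.8" --pt "0 0 0 0 0"

```text
clock: 8.48
tcp_pos: [0.4126, -0.1251, 0.2872]
tcp_rot: [162.4, 89.9, -17.6]
contact_force: [0.3, 0.1, -1.1]
gripper_width: 0.0518
```

```bash
python3 - <<'E'
from h import *
go([.528,-.21,.285],90); s,M,p=tool(); np.savez('pics/w4T.npz',M=M,p=p); p4,d=snap('wrist','w4'); snap('scene','s4')
a=cv2.imread('pics/w4.png'); b=cv2.imread('pics/s4.png')[160:300,200:440]
b=cv2.resize(b,(480,280)); a=a[:, :320*2]; a=cv2.resize(a,(480,360)); a=cv2.convertScaleAbs(np.vstack([a[:310],b]),alpha=1.3,beta=15); cv2.imwrite('pics/c4.png',a)
E
```

```text
t 8.47 p [ 412.6 -125.1  287.2] shift before twist [   2.4   85.  -115.4]
tool y yaw -89.96 tool z [-1.    -0.001 -0.002] F [ 0.3  0.1 -1.1] w 0.0518 q [-17. -10.   2. 102.  -0. 163.]
dyaw 179.96 -> twist -179.96
dyaw -0.04 -> twist 0.04
```

View pics/c4.png

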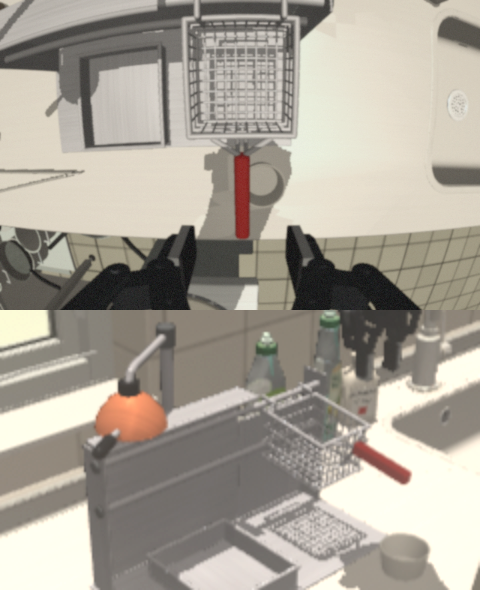

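>>> step_arm --pt "0 0 0 -10 0" --pt "0 0 0 -10 0" --pt "0 0 0 -10 0" --pt "0 0 0 -10 0" --pt "0 0 0 -10 0" --pt "0 0 0 -10 0" --pt "0 0 0 -10 0" --pt "0 0 0 -10 0" --pt "0 0 0 -10 0" --pt "0 0 0 -10 0" --pt "0 0 0 -10 0" --pt "0 0 0 -10 0"

```text
clock: 10.07
tcp_pos: [0.4117, -0.1248, 0.2849]
tcp_rot: [-136.5, 89.9, 163.9]
contact_force: [0.0, 0.0, -0.8]
gripper_width: -0.0002
```

>>> step_arm --pt "0 0 0 -10 0" --pt "0 0 0 -10 0" --pt "0 0 0 -10 0" --pt "0 0 0 -10 0" --pt "0 0 0 -10 0" --pt "0 0 0 -10 0" --pt "0 -45 30 0 0" --pt "0 -40 40 0 0" --pt "0 0 40 0 0" --pt "0 0 12 0 0" --pt "0 0 0 0 0"

```text
clock: 11.45
tcp_pos: [0.534, -0.2095, 0.285]
tcp_rot: [160.3, 89.9, 160.4]
contact_force: [-0.0, 0.2, 0.2]
gripper_width: 0.0
```

```bash
python3 - <<'E'
from h import *
go([.535,-.21,.175],90); s,M,p=tool(); np.savez('pics/w5T.npz',M=M,p=p); snap('wrist','w5')
E
```

```text
t 11.45 p [ 534.  -209.5  285. ] shift before twist [110.   -0.6   1.2]
tool y yaw 90.08 tool z [ 1.     0.001 -0.002] F [-0.   0.2  0.2] w 0.0 q [-21.  10.  22. 102.  -0. -21.]
dyaw -0.08 -> twist 0.08
dyaw 179.92 -> twist -179.92
```

View pics/w5.png

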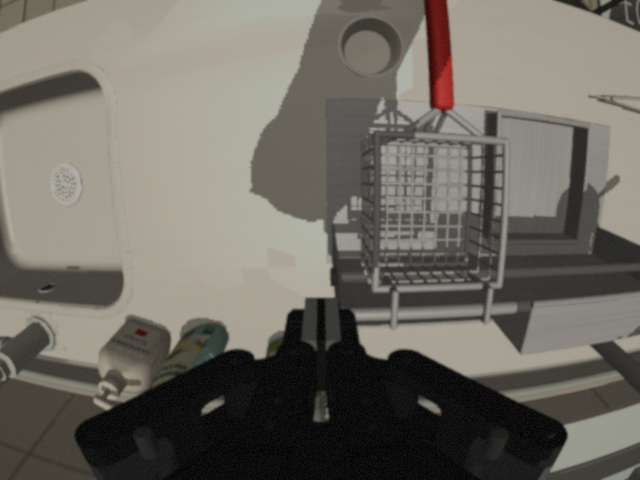

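The shut fingers are to the right of the basket, and both hooks are on the bar at (395,322) and (488,318). The right rear rim corner is at (377,287) and the left one at (503,284).

```bash
python3 - <<'E'
from h import *
t=np.load('pics/w5T.npz'); T=(t['M'],t['p'])
for n,u,v,z in[('RR',377,287,.2),('RL',503,285,.2),('FR',374,133,.19),('FL',507,137,.19),('hookR',395,325,.2),('hookL',488,320,.2),('lip corner',525,350,.225),('panFR',490,112,.041),('panFL',590,122,.041),('panRL',592,250,.041),('panFRin',497,117,.041),('footFR',327,98,.005),('cheekF',333,288,.219),('fingertip',322,298,.285)]: print(n,(wray(u,v,T,z)*1000).round(1))
E
```

```text
RR [ 558.6 -172.1  200. ]
RL [559.2 -76.5 200. ]
FR [ 456.9 -176.6  190. ]
FL [453.4 -81.9 190. ]
hookR [ 588.7 -157.1  200. ]
hookL [587.9 -83.7 200. ]
lip corner [601.7 -59.5 225. ]
panFR [425.1 -24.9  41. ]
panFL [417.7 123.3  41. ]
panRL [584.5 155.6  41. ]
panFRin [429.7 -15.8  41. ]
footFR [ 417.7 -203.7    5. ]
cheekF [ 550.7 -202.8  219. ]
fingertip [ 526.1 -209.9  285. ]
```

>>> step_arm --pt "40 0 0 0 0" --pt "40 0 0 0 0" --pt "30 0 0 0 0" --pt "0 0 0 0 0" --pt "0 10 0 0 0" --pt "0 8 0 0 0" --pt "0 6 0 0 0" --pt "0 6 0 0 0" --pt "0 6 0 0 0" --pt "0 6 0 0 0" --pt "0 6 0 0 0" --force 60

```text
clock: 12.88
tcp_pos: [0.5344, -0.1623, 0.1773]
tcp_rot: [-56.6, 89.9, -56.6]
contact_force: [-0.8, -6.1, 4.6]
gripper_width: 0.0001
```

>>> step_arm --pt "0 6 0 0 0" --pt "0 8 0 0 0" --pt "0 8 0 0 0" --pt "0 8 0 0 0" --pt "0 8 0 0 0"

```text
clock: 13.5
tcp_pos: [0.5343, -0.1242, 0.1772]
tcp_rot: [-59.7, 89.9, -59.7]
contact_force: [-1.5, -5.8, 4.1]
gripper_width: 0.0004
```

```bash
python3 - <<'E'
from h import *
go([.535,-.05,.175],90); s,M,p=tool(); np.savez('pics/w6T.npz',M=M,p=p); snap('wrist','w6')
E
```

```text
t 13.5 p [ 534.3 -124.2  177.2] shift before twist [ 2.1 74.2  0.7]
tool y yaw 90.01 tool z [1.    0.    0.001] F [-1.5 -5.8  4.1] w 0.0004 q [-13.   4.   3.  89.  -0. -13.]
dyaw -0.01 -> twist 0.01
dyaw 179.99 -> twist -179.99
```

View pics/w6.png

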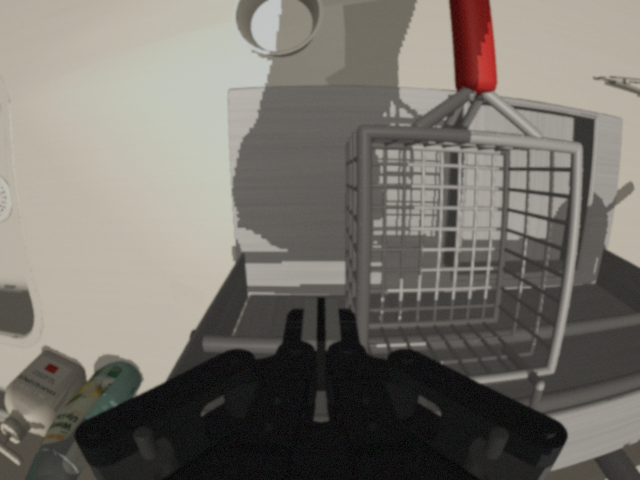

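The basket is gliding squarely at about 6 N with the finger on its right wall (u≈358), so I'll push on.

>>> step_arm --pt "0 8 0 0 0" --pt "0 8 0 0 0" --pt "0 8 0 0 0" --pt "0 8 0 0 0" --pt "0 8 0 0 0" --pt "0 8 0 0 0" --pt "0 8 0 0 0" --pt "0 8 0 0 0" --pt "0 8 0 0 0" --pt "0 8 0 0 0" --pt "0 8 0 0 0" --pt "0 0 0 0 0"

```text
clock: 15.05
tcp_pos: [0.5342, -0.0348, 0.1761]
tcp_rot: [88.6, 89.9, 88.7]
contact_force: [0.7, 0.1, -0.1]
gripper_width: -0.0002
```

```bash
python3 - <<'E'
from h import *
go([.535,0,.175],90); s,M,p=tool(); np.savez('pics/w7T.npz',M=M,p=p); snap('wrist','w7'); snap('top','top7'); snap('scene','s7')
a=cv2.imread('pics/top7.png')[195:315,230:390]; b=cv2.imread('pics/w7.png')[0:400]
a=cv2.resize(a,(800,600),interpolation=cv2.INTER_CUBIC)
cv2.imwrite('pics/c7.png',cv2.convertScaleAbs(a,alpha=1.3,beta=15))
E
```

```text
t 15.05 p [534.2 -34.8 176.1] shift before twist [ 1.1 34.8  0.9]
tool y yaw 90.1 tool z [1.    0.002 0.   ] F [ 0.7  0.1 -0.1] w -0.0002 q [-4.  2.  1. 89.  0. -4.]
dyaw -0.1 -> twist 0.1
dyaw 179.9 -> twist -179.9
```

View pics/c7.png

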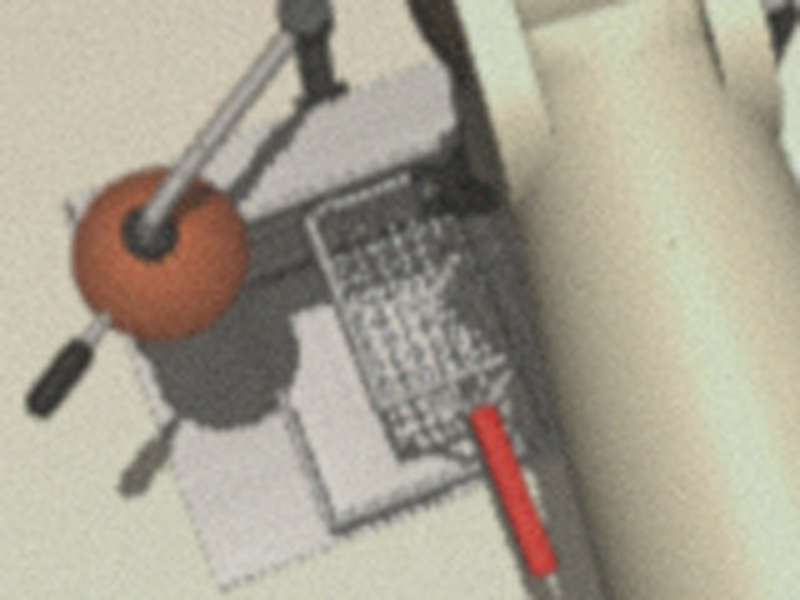

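The view shows the basket hanging under the lip with its handle from (485,410) to (545,572). The pan's front-left corner is at (335,530), so the basket has a little way to go. I'll measure the pan and the handle from the pixel profiles.

```bash
cat >> h.py <<'E'
def proj(n,X):
    c=manip.calibration(n); q=R.from_euler('xyz',c['rotation'],degrees=True).as_matrix().T@(np.array(X)-c['origin'])
    return c['cx']+c['fx']*q[0]/-q[2], c['cy']-c['fy']*q[1]/-q[2]
def wproj(X,T):
    M,p=T; c=manip.calibration('wrist'); t=c['tool_from_camera']; q=t[:3,:3].T@(M.T@(np.array(X)-p)-t[:3,3])
    a=np.array([q[0],-q[1]]); th=np.arctan2(np.hypot(*a),-q[2]); a=a/np.hypot(*a)*th*c['fx']; return c['cx']+a[0],c['cy']+a[1]
E
python3 - <<'E'
from h import *
def bil(im,uv): return cv2.getRectSubPix(im,(1,1),uv)[0,0]
t0=cv2.imread('pics/top0.png'); w4=cv2.imread('pics/w4.png'); t=np.load('pics/w4T.npz'); T=(t['M'],t['p'])
g0=cv2.GaussianBlur(cv2.cvtColor(t0,6),(3,3),0); g4=cv2.GaussianBlur(cv2.cvtColor(w4,6),(3,3),0)
ys=np.arange(-30,145,2.)
def prof(fn,g): 
    return np.array([np.mean([bil(g,tuple(map(float,fn([x/1000,y/1000,.041])))) for x in range(430,470,5)]) for y in ys])
a=prof(lambda X:proj('top',X),g0); b=prof(lambda X:wproj(X,T),g4)
for y,p,q in zip(ys,a,b): print(int(y),int(p),int(q),end=' | ')
# handle in top7 (red), depth cloud
d=np.load('pics/top7.npy'); im=cv2.imread('pics/top7.png'); P=unproj('top',d)
red=(im[...,2]>120)&(im[...,1]<75)&(im[...,0]<75)&(P[...,2]>.15)&(P[...,2]<.25); red[:, :300]=0
q=P[red]; print('\nred',len(q),np.median(q,0)); c=np.polyfit(q[:,0],q[:,1],1); print('y slope',c, 'x range',q[:,0].min(),q[:,0].max(),'z',np.polyfit(q[:,0],q[:,2],1))
v,u=np.nonzero(red); r=np.array([ray('top',uu,vv,.195) for uu,vv in zip(u,v)]); print('ray y',r[:,:2].mean(0),np.polyfit(r[:,0],r[:,1],1))
E
```

```text
-30 134 144 | -28 134 144 | -26 134 142 | -24 135 130 | -22 134 96 | -20 132 66 | -18 127 48 | -16 119 46 | -14 110 75 | -12 100 118 | -10 94 132 | -8 98 131 | -6 112 135 | -4 127 136 | -2 136 135 | 0 139 133 | 2 140 132 | 4 140 133 | 6 139 134 | 8 139 134 | 10 138 131 | 12 138 130 | 14 138 131 | 16 139 132 | 18 139 132 | 20 138 131 | 22 137 132 | 24 137 131 | 26 137 131 | 28 138 130 | 30 138 129 | 32 138 129 | 34 139 128 | 36 139 129 | 38 138 128 | 40 138 127 | 42 138 127 | 44 137 128 | 46 137 129 | 48 137 128 | 50 137 130 | 52 137 130 | 54 137 129 | 56 138 128 | 58 138 128 | 60 139 127 | 62 139 126 | 64 139 127 | 66 139 126 | 68 139 126 | 70 139 128 | 72 139 128 | 74 138 127 | 76 138 127 | 78 137 128 | 80 138 129 | 82 138 129 | 84 138 129 | 86 139 129 | 88 140 129 | 90 140 128 | 92 141 128 | 94 141 129 | 96 142 130 | 98 142 130 | 100 142 127 | 102 142 111 | 104 142 79 | 106 142 51 | 108 143 42 | 110 144 41 | 112 144 41 | 114 141 41 | 116 132 41 | 118 118 41 | 120 108 49 | 122 106 77 | 124 111 111 | 126 119 129 | 128 128 132 | 130 134 132 | 132 137 133 | 134 138 133 | 136 139 133 | 138 139 133 | 140 139 133 | 142 139 133 | 144 139 133 | 
red 143 [0.38894622 0.02834438 0.17590994]
y slope [0.01381885 0.02289191] x range 0.34679939851854086 0.43223797407497 z [0.11260188 0.13240869]
ray y [0.38766872 0.02942835] [0.00690771 0.02675045]
```

>>> step_arm --pt "0 6 0 0 0" --pt "0 6 0 0 0" --pt "0 6 0 0 0" --pt "0 4 0 0 0" --pt "0 0 0 0 0" --pt "0 0 0 0 0"

```text
clock: 15.95
tcp_pos: [0.5341, -0.0137, 0.1764]
tcp_rot: [55.2, 90.0, 55.2]
contact_force: [0.7, 0.5, 0.2]
gripper_width: -0.0003
```

```bash
cat >> h.py <<'E'
def handle(tag):
    go([.535,-.01,.175],90); im,d=snap('top',tag); im=im[...,::-1]; P=unproj('top',d)
    red=(im[...,2]>120)&(im[...,1]<75)&(im[...,0]<75)&(P[...,2]>.15)&(P[...,2]<.25); red[:, :280]=0
    q=P[red]; c=np.polyfit(q[:,0],q[:,1],1); print('red',len(q),np.median(q,0).round(4),'yaw',np.degrees(c[0]).round(2),'depth y@504',np.polyval(c,.504).round(4))
    v,u=np.nonzero(red); r=np.array([ray('top',a,b,.183) for a,b in zip(u,v)]); c=np.polyfit(r[:,0],r[:,1],1); print('ray y mean',r[:,1].mean().round(4),'@504',np.polyval(c,.504).round(4))
E
python3 -c "
from h import *
handle('top8')"
```

```text
t 15.95 p [534.1 -13.7 176.4] shift before twist [1.4 3.7 0.9]
tool y yaw 90.05 tool z [1.    0.001 0.   ] F [0.7 0.5 0.2] w -0.0003 q [-1.  2.  1. 89.  0. -2.]
dyaw -0.05 -> twist 0.05
dyaw 179.95 -> twist -179.95
red 143 [0.3865 0.0488 0.176 ] yaw 0.84 depth y@504 0.0505
ray y mean 0.0491 @504 0.0502
```

>>> step_arm --pt "0 2.5 0 0 0" --pt "0 2.5 0 0 0" --pt "0 0 0 0 0" --pt "0 0 0 0 0" --pt "0 -4 0 0 0" --pt "0 -12 0 0 0" --pt "0 -20 0 0 0"

```text
clock: 16.88
tcp_pos: [0.5341, -0.0458, 0.1763]
tcp_rot: [-23.2, 90.0, -23.1]
contact_force: [0.1, -0.3, 0.5]
gripper_width: -0.0004
```

```bash
python3 - <<'E'
from h import *
handle('top9')
s,M,p=tool(); T=(M,p); im,_=snap('wrist','w9'); np.savez('pics/w9T.npz',M=M,p=p)
# red handle from the wrist
g=im.astype(int); red=(g[...,0]>90)&(g[...,1]<60)&(g[...,2]<60); v,u=np.nonzero(red); print(len(u),u.mean(),v.mean())
r=np.array([wray(a,b,T,.183) for a,b in zip(u,v)]); print(np.median(r,0),np.polyfit(r[:,0],r[:,1],1))
# lamp: orange blob and dark handle in top image
t=cv2.imread('pics/top9.png').astype(int); o=(t[...,2]>110)&(t[...,1]<100)&(t[...,0]<80); o[:,290:]=0;o[:200]=0;o[:,:230]=0
v,u=np.nonzero(o); print('lamp px',len(u),u.min(),u.max(),v.min(),v.max())
P=unproj('top',np.load('pics/top9.npy')); q=P[o]; q=q[q[:,2]>.24]; print(q.min(0),q.max(0))
n,lab,st,ce=cv2.connectedComponentsWithStats(((t.sum(2)<110)).astype(np.uint8)); 
for k in range(1,n):
  if st[k,4]>30 and 220<ce[k][0]<300 and 200<ce[k][1]<320: 
    q=P[lab==k]; print(st[k],ce[k].round(1),np.median(q,0).round(3),(ray('top',*ce[k],.267)*1000).round(1))
E
```

```text
t 16.88 p [534.1 -45.8 176.3] shift before twist [ 1.3 35.8  1. ]
tool y yaw 90.07 tool z [1.    0.001 0.   ] F [ 0.1 -0.3  0.5] w -0.0004 q [-5.  2.  1. 89. -0. -5.]
dyaw -0.07 -> twist 0.07
dyaw 179.93 -> twist -179.93
red 140 [0.3871 0.0532 0.1762] yaw 1.12 depth y@504 0.0554
ray y mean 0.0534 @504 0.0551
1817 554.5811777655476 49.15685195376995
[0.41401844 0.04718048 0.183     ] [0.04470637 0.0301538 ]
lamp px 130 251 269 239 254
[0.52289265 0.13115614 0.27610792] [0.56134889 0.17705409 0.29628543]
[236 264  12  14  49] [241.8 270.1] [0.509 0.217 0.267] [508.4 216.5 267. ]
```

>>> step_arm --pt "-50 0 0 0 0" --pt "-55 0 0 0 0" --pt "-55 0 0 0 0" --pt "-49 0 0 0 0" --pt "0 40 2 0 0" --pt "0 50 2 0 0" --pt "0 50 2 0 0" --pt "0 50 2 0 0" --pt "0 50 2 0 0" --pt "0 50 2 0 0" --pt "0 0 0 0 0" --pt "0 0 0 0 0"

```text
clock: 18.48
tcp_pos: [0.546, 0.2447, 0.3851]
tcp_rot: [-132.4, 90.0, -132.4]
contact_force: [0.4, -0.3, 0.1]
gripper_width: 0.0002
```

```bash
python3 - <<'E'
from h import *
go([.546,.244,.248],90); s,M,p=tool(); T=(M,p); np.savez('pics/w10T.npz',M=M,p=p); im,d=snap('wrist','w10')
for n,X in [('handle',[.509,.217,.270]),('head top',[.551,.151,.294]),('target',[.546,.244,.248])]: print(n,np.round(wproj(X,T),1))
hsv=cv2.cvtColor(im,cv2.COLOR_RGB2HSV); o=(hsv[...,0]<15)&(hsv[...,1]>120)&(hsv[...,2]>60); v,u=np.nonzero(o); print(len(u),u.mean(),v.mean(),u.min(),u.max())
g=cv2.cvtColor(im,cv2.COLOR_RGB2GRAY); dep=d.copy(); print('depth around handle'); u0,v0=map(int,wproj([.509,.217,.270],T))
print(g[v0-30:v0+31:6,u0-30:u0+31:6]); print((d[v0-30:v0+31:6,u0-30:u0+31:6]*1000).astype(int))
E
```

```text
t 18.48 p [546.  244.7 385.1] shift before twist [137.1  -0.7   0. ]
tool y yaw 90.04 tool z [ 1.     0.001 -0.   ] F [ 0.4 -0.3  0.1] w 0.0002 q [ 24.  21.  47. 116.  -0.  24.]
dyaw -0.04 -> twist 0.04
dyaw 179.96 -> twist -179.96
handle [283.1 188.8]
head top [188.4 255.7]
target [321.2 231.1]
8845 214.41243640474843 221.8593555681176 126 494
depth around handle
[[ 92  93  93  92  92  91  99 104 101 101 105]
 [ 90  90  92  92  92  91  99 100 101 101 102]
 [ 89  89  91  92  89  91 101  95  60  94 103]
 [ 90  90  87  92  90  91  43  16  19  10 100]
 [ 89  91  91  91  80  11  10  24  11  10  94]
 [ 89  90  89  40   1  19  25  13  15  36 103]
 [ 87  85  17  14  22  19  19   4  78 102 100]
 [ 87  49  17  19  11   9  58 131 162 158 160]
 [ 79  74   7  13  13  68 166 170 171 172 172]
 [ 89  73  68  55  49  71 158 172 171 172 172]
 [ 69  91  89  56  44  62 160 171 174 173 171]]
[[508 510 510 509 509 510 513 513 515 513 513]
 [512 510 512 511 511 511 516 518 516 517 517]
 [514 514 514 514 513 514 520 519 258 520 519]
 [515 517 518 517 516 517 261 256 255 258 522]
 [520 518 520 519 519 259 258 256 257 256 525]
 [521 521 522 262 260 258 257 258 259 260 528]
 [525 526 261 260 259 259 260 261 529 528 529]
 [527 263 260 259 261 260 264 534 533 533 534]
 [527 266 262 261 263 516 535 536 535 535 536]
 [267 267 533 535 436 515 538 536 541 538 538]
 [269 535 536 394 437 514 539 541 539 539 539]]
```

>>> step_arm --pt "45 0 0 0 0" --pt "50 0 0 0 0" --pt "42 0 0 0 0" --pt "0 0 0 0 0" --pt "0 -7 -10 0 0" --pt "0 -6 -9 0 0" --pt "0 -8 -12 0 0" --pt "0 -8 -12 0 0" --pt "0 -7 -12 0 0"

```text
clock: 19.65
tcp_pos: [0.4906, 0.2087, 0.2501]
tcp_rot: [22.2, 89.8, 22.2]
contact_force: [0.5, -0.6, -0.1]
gripper_width: 0.0001
```

>>> step_arm --pt "0 -10 -10 0 0" --pt "0 -10 -10 0 0" --pt "0 -11 -11 0 0" --pt "0 -11 -7 0 0" --pt "0 -11 -7 0 0" --pt "0 -11 -8 0 0"

```text
clock: 20.4
tcp_pos: [0.4375, 0.1443, 0.2482]
tcp_rot: [-139.4, 90.0, -139.4]
contact_force: [0.4, -0.1, -0.2]
gripper_width: -0.0005
```

```bash
cat >> h.py <<'E'
def lamp(tag):
    go([.424,.1116,.248],90); im,d=snap('top',tag); P=unproj('top',d); hsv=cv2.cvtColor(im,cv2.COLOR_RGB2HSV)
    o=(hsv[...,0]<14)&(hsv[...,1]>110)&(hsv[...,2]>50)&(P[...,2]>.24)&(P[...,2]<.31)&(P[...,0]>.4)&(P[...,1]>-.05)&(P[...,1]<.3)
    q=P[o]; v,u=np.nonzero(o); print(len(q),'x',q[:,0].min().round(3),q[:,0].max().round(3),'y',q[:,1].min().round(3),q[:,1].max().round(3))
    (cx,cy),rad=cv2.minEnclosingCircle(np.c_[u,v].astype(np.float32)); print('circ',cx,cy,rad,(ray('top',cx,cy,.27)*1000).round(1))
    s=P[(P[...,2]>.312)&(P[...,2]<.34)&(P[...,0]>.45)&(P[...,0]<.65)&(P[...,1]>-.02)&(P[...,1]<.25)]; print('tube',len(s)); 
    if len(s)>20: print(s[:,:2].min(0).round(3),s[:,:2].max(0).round(3))
E
python3 -c "
from h import *
lamp('top11')"
```

```text
t 20.4 p [437.5 144.3 248.2] shift before twist [  0.2 -32.7 -13.6]
tool y yaw 90.03 tool z [ 1.     0.001 -0.   ] F [ 0.4 -0.1 -0.2] w -0.0005 q [18. -7.  0. 97. -0. 18.]
dyaw -0.03 -> twist 0.03
dyaw 179.97 -> twist -179.97
86 x 0.48 0.529 y 0.051 0.066
circ 303.0 249.0 10.295730590820312 [503.4  61.9 270. ]
tube 227
[0.54  0.035] [0.632 0.078]
```

>>> step_arm --pt "0 -11 -5 0 0" --pt "0 -11 -5 0 0" --pt "0 -11 -4 0 0" --pt "0 -5 -2 0 0" --pt "0 -5 -1 0 0" --pt "0 0 0 0 0"

```text
clock: 21.2
tcp_pos: [0.4209, 0.1018, 0.2483]
tcp_rot: [-114.2, 90.0, -114.2]
contact_force: [-0.6, 0.2, 1.1]
gripper_width: 0.0005
```

>>> step_arm --pt "0 15 0 0 0" --pt "0 40 0 0 0" --pt "0 60 0 0 0" --pt "0 60 0 0 0" --pt "0 0 0 0 0" --pt "0 0 0 0 0"

```text
clock: 21.95
tcp_pos: [0.4204, 0.2777, 0.248]
tcp_rot: [-135.7, 89.9, -135.6]
contact_force: [0.0, 0.0, -0.3]
gripper_width: -0.0001
```

```bash
python3 -c "
from h import *
lamp('top12')
s,M,p=tool(); T=(M,p); np.savez('pics/w12T.npz',M=M,p=p); im,d=snap('wrist','w12'); snap('scene','s12')
hsv=cv2.cvtColor(im,cv2.COLOR_RGB2HSV); o=(hsv[...,0]<14)&(hsv[...,1]>120)&(hsv[...,2]>50); v,u=np.nonzero(o); print(len(u),u.min(),u.max(),v.min(),v.max())
for X in [[.495,.06,.27],[.505,.055,.2],[.415,.065,.262]]: print(np.round(wproj(X,T)))
"
```

```text
t 21.95 p [420.4 277.7 248. ] shift before twist [ 1.000e-01 -1.661e+02  3.200e+00]
tool y yaw 90.12 tool z [ 1.     0.002 -0.001] F [ 0.   0.  -0.3] w -0.0001 q [33. -1.  6. 97. -0. 33.]
dyaw -0.12 -> twist 0.12
dyaw 179.88 -> twist -179.88
783 x 0.454 0.534 y 0.025 0.108
circ 302.43115234375 253.88967895507812 17.45391845703125 [492.7  67.4 270. ]
tube 335
[0.489 0.036] [0.633 0.078]
7116 0 516 160 458
[ -5. 407.]
[ 47. 364.]
[-36. 293.]
```

>>> step_arm --pt "0 -50 0 0 0" --pt "0 -55 0 0 0" --pt "0 -45 0 0 0" --pt "0 -20 0 0 0" --pt "0 -8 -1 0 0" --pt "0 -6 0 0 0" --pt "0 -6 0 0 0" --pt "0 -5.5 0 0 0" --pt "0 0 0 0 0" --pt "0 0 0 0 0"

```text
clock: 23.35
tcp_pos: [0.42, 0.0817, 0.2482]
tcp_rot: [-100.1, 90.0, -100.1]
contact_force: [0.8, 0.0, -0.5]
gripper_width: 0.0
```

>>> step_arm --pt "0 15 0 0 0" --pt "0 40 0 0 0" --pt "0 60 0 0 0" --pt "0 60 0 0 0" --pt "0 40 -30 0 0" --pt "0 0 -30 0 0" --pt "0 0 0 0 0"

```text
clock: 24.22
tcp_pos: [0.3581, 0.2979, 0.2486]
tcp_rot: [70.8, 90.0, 71.0]
contact_force: [0.1, 0.7, 0.2]
gripper_width: 0.0001
```

```bash
python3 -c "
from h import *
lamp('top13'); handle('top14')
snap('scene','s13'); s,M,p=tool(); T=(M,p)
a=cv2.imread('pics/top13.png')[195:315,250:410]; a=cv2.resize(a,(800,600),interpolation=cv2.INTER_CUBIC)
b=cv2.resize(cv2.imread('pics/s13.png')[160:340,220:440],(352,288))
a=cv2.convertScaleAbs(np.hstack([cv2.resize(a,(448,336))[:288],b]),alpha=1.3,beta=15); cv2.imwrite('pics/c13.png',a)
"
```

```text
t 24.23 p [358.1 297.9 248.6] shift before twist [   0.5 -186.5   65.2]
tool y yaw 90.22 tool z [1.    0.004 0.   ] F [0.1 0.7 0.2] w 0.0001 q [40. -6.  1. 97.  0. 40.]
dyaw -0.22 -> twist 0.22
dyaw 179.78 -> twist -179.78
795 x 0.453 0.532 y 0.013 0.096
circ 307.305908203125 252.5675048828125 17.36519432067871 [491.5  55.3 270. ]
tube 333
[0.491 0.035] [0.633 0.06 ]
t 24.27 p [359.2 297.6 248.5] shift before twist [  73.5 -308.1  174.9]
tool y yaw 90.16 tool z [1.    0.003 0.001] F [-0.2  0.2  0.1] w -0.0006 q [40. -6.  1. 97. -0. 39.]
dyaw -0.16 -> twist 0.16
dyaw 179.84 -> twist -179.84
red 78 [0.3685 0.0524 0.1737] yaw -0.22 depth y@504 0.052
ray y mean 0.0529 @504 0.0518
```

View pics/c13.png

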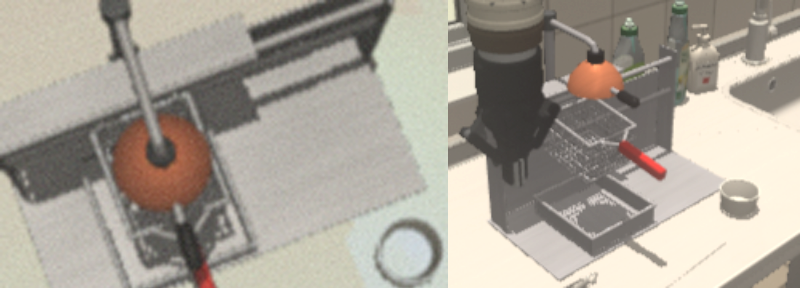

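The final view shows the lamp over the basket, the basket hanging under the lip over the pan, and the gripper clear to the left. In the crop the rear rim corners are at (92,133) and (198,95). I'll run one numeric check of these against the pan.

```bash
python3 - <<'E'
from h import *
f=lambda x,y,z:(ray('top',250+x/2.8,195+y/2.8,z)*1000).round(1)
a=f(92,133,.204);b=f(198,95,.204); print('rim',a,b,(a+b)/2)
print('lip end',f(257,60,.225),'post',f(115,5,.327))
# scene-camera check: profile of pan front edge and red handle/lamp from the scene view
im=cv2.imread('pics/s13.png'); hsv=cv2.cvtColor(im,40); P=unproj('scene',np.load('pics/s13.npy'))
sat=(hsv[...,1]>130)&(P[...,0]>.3)&(P[...,0]<.6)&(abs(P[...,1]-.05)<.1)
h=P[sat&(P[...,2]<.22)&(P[...,2]>.14)]; l=P[sat&(P[...,2]>.24)]
c=np.polyfit(h[:,0],h[:,1],1); print('handle',len(h),np.median(h,0).round(4),np.polyval(c,.504),'lamp y',l[:,1].min(),l[:,1].max(),'x',l[:,0].min(),l[:,0].max())
pan=P[(P[...,2]>.03)&(P[...,2]<.05)&(P[...,0]>.38)&(P[...,0]<.6)&(P[...,1]>-.1)&(P[...,1]<.2)]
print('pan',len(pan),np.percentile(pan[:,1],[1,3,50,97,99]),np.percentile(pan[:,0],[1,99]))
P0=unproj('scene',np.load('pics/scene0.npy')); pan=P0[(P0[...,2]>.03)&(P0[...,2]<.05)&(P0[...,0]>.38)&(P0[...,0]<.6)&(P0[...,1]>-.1)&(P0[...,1]<.2)]
print('pan0',len(pan),np.percentile(pan[:,1],[1,3,50,97,99]),np.percentile(pan[:,0],[1,99]))
E
```

```text
rim [550.1 101.1 204. ] [548.7  -1.4 204. ] [549.4   49.85 204.  ]
lip end [555.3 -60.9 225. ] post [619.   46.2 327. ]
handle 237 [0.389  0.0603 0.1747] 0.06052669232464335 lamp y 0.029777023051613782 0.09952957971793497 x 0.43907463694527393 0.522730298963432
pan 726 [-0.0132894  -0.01175983  0.07527403  0.19271048  0.19336574] [0.42206117 0.59640433]
pan0 800 [-0.01262997 -0.01133184  0.06991654  0.19259728  0.19379619] [0.42235373 0.5977538 ]
```

```bash
python3 -c "
from cell import manip
print(manip.job_done())"
```

```text
the job is handed in; nothing more can be done
None
```

The job is handed in at about 24 s of robot time. The basket hangs by both hooks on the bar, under the splash lip and over the drip pan, and the lamp is swung round over it.

I hung the basket at the cut-away. Then I let go of the handle and pushed the basket left with shut fingers on its side wall near the bar, at about 6 N. After that I pushed the lamp round by its handle. The gripper ended clear of everything, reading under 1 N.

**Positions at the last check (world y, along the bar):**

| Item | y (mm) |
|---|---|
| Drip pan middle | about 54.5 to 56 |
| Basket middle | about 53 |
| Lamp head | about 55 |

**Disagreements:**
- **Basket position:** the separate readings spread from about 50 mm (rear rim corners) to 55 mm (handle, before the lamp came over). The scene camera gave 60 mm, but it mostly sees the handle's left side, which puts it near 53 mm.
- **Lamp along x:** the head came out at about x = 491 mm, while the basket's middle should be near x = 504 mm. The arm's fixed length sets this, so I could not change it.

**Bystanders:** the pan's depth readings in the scene camera were the same before and after within about 1 mm. I did not measure the shaker, ramekin, tongs and tin again, and the arm did not go near them at their height.

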